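Load a cylinder barrel into the leak-test nest

ROBOT

A 6-joint arm with a two-finger parallel gripper is mounted at the origin on a cart in front of the work surface, level with it; the furniture and walls round the work are solid. World frame = base frame: x ahead of the robot, y to its left, z up, the work surface at z = 0. Lengths are in m, angles in rad, forces in N, time in s.
With the tool pointing down it reaches from about 0.375 to 0.9 m from the base axis. Payload 3.1 kg.
Tool frame: the origin (TCP) lies on the centre line of the jaws, within the pads' length; the fingertips stand 14 mm ahead of it and the grasp point (between the pads) lies 5 mm behind it (r.nose_length is the distance from the TCP to the fingertips, in m); z points along the fingers, y is the line along which they close (so a half turn about z gives the same grasp; the last joint's range is limited). The gripper opens to 85 mm and grips with 20 to 120 N. Pads are 22 mm wide; open, the fingers measure 114 mm over their backs; the gripper's body (76 mm by 85 mm) begins 54 mm behind the grasp point. The pads swing forward as they close: fully open they stand 13 mm farther back than shut.
Start: joints at [-1.413, 0.527, 1.433, -0, 1.181, -0.178], TCP at [0.207, -0.59, 0.245] pointing down, gripper open.
Joint ranges: [-3.08, 3.08], [-0.75, 2.2], [0.22, 2.44], [-1.43, 4.57], [0, 2.65], [-2.85, 2.85]. Speed limits (rad/s): [2.79, 2.79, 3.14, 3.14, 3.14, 3.14].

INTERFACE

Orientations are given as a unit quaternion [w, x, y, z].
In Python, from cell import sensors, get_image, workorder, r gives the robot as it stands.
- The arm moves only by the shell command python3 -m creep 'ROWS' [FORCE]. ROWS is JSON, one flat list of numbers, 7 for each row, row after row: the opening, from 0 (shut) to 1 (fully open), then the shift along the world's x, y, z in m, then the turn, a rotation vector about the world's x, y, z in degrees. In form: [claw, x, y, z, wx, wy, wz, claw, x, y, z, wx, wy, wz, ...]. A call has 1 to 10 rows; each row is the pose to reach, as a shift and turn from the pose commanded when the call began; what a row does not reach only later rows make up. A row lasts 1/12 s, in which the tool goes at most 41.7 mm and 7.16 degrees, less where a joint would pass 70% of its speed; a pose out of reach is approached as far as the arm can. A call with a gripper value outside its range is refused whole. The fingers move at their own pace and stop on an object; FORCE is the grip in N (left out, the last holds). Time passes only in rows, so rows that repeat a pose let the fingers close. It gives the time, the measured TCP pose, the force, the opening and the grip force at its end, in the units of the state.
- sensors.read_state(): the state, without advancing time (a new reading comes with each control period).
- get_image(name): name is "side" or "top" or "wrist"; returns a dict with "frame" (400x640x3 uint8, red, green, blue), "fx", "fy", "cx", "cy" (pixels), "k1" (the pictures are not rectified: a ray, as slopes to the right and down, at radius r is drawn at 1 + k1 r^2 times it, then the intrinsics apply), "rvec" (rotation vector, rad) and "tvec" (3), from world to camera coordinates, as OpenCV has them; the wrist camera has in their place "mount" (4x4, takes a point from camera to tool coordinates, whose origin is the TCP and whose axes are the flange's). Camera axes: x right, y down, z forward; pixel columns grow to the right and rows downward; lengths in m; the calibration is good to about 2 mm. A picture is of the moment at which its call begins: read the wrist's pose just before it. There is no depth.
- workorder.sign_off(): hands the job in; it is judged then, once.
The state is a dict: "time": time; "joints": joint angles; "joint_velocities": joint speeds; "joint_efforts": joint torques, N m; "tool_pos": TCP position; "tool_rot": TCP orientation; "contact_force": force on the tool from outside, world axes, zero at the start; "ft_torque": the same for the moment, N m; "opening": opening from 0.0 (shut) to 1.0 (fully open); "grip_force": force on a finger pad.
Only numpy, scipy, OpenCV 4.12 (cv2) and the standard library are available. Lean on these libraries where they do the work, as an engineer would, in place of code of your own. Each camera call takes 0.05 s, during which the arm holds its last target. There are 200 camera calls.

TASK

Load the barrel for its leak test with the fingertips, pushing gently and without gripping or lifting anything. Roll the aluminium barrel up the sloped gutter to the rubber stop and leave it there, so that the yellow one-way pawl behind it keeps it from rolling back; then push the blue pad of the seal slide all the way in, so that its nose enters the open end of the barrel and the black seal closes it. Leave the other things on the bench where they are.

Things in the scene. Friction and masses are not known exactly. Their poses are not given: they have to be found in the camera images.
- barrel: Aluminium barrel, 40 mm diameter, 60 mm long, about 0.15 kg, lying across the gutter against the low lip; rolls freely, and back down if let go before it has passed the pawl. Origin at its middle; x is its length (the end at -x is open: bore 29 mm, 20 mm deep; the other is closed); y and z turn as it rolls.
- nest_fixture: The whole fixed test fixture: grey base plate 8 mm thick (100x236 mm under the gutter, with a part 76 mm wide that reaches 115 mm from the middle, towards the robot, under the seal slide), carrying gutter, pawl and seal slide. Origin on the bench under the middle of the gutter; x away from the slide, z up.
- gutter: Sloped gutter, fixed to the bench. Origin: middle of its floor; y runs uphill along the floor (9 degrees above level), z square to it, x level, away from the seal slide. Floor z=0, 63 mm wide, side walls 9 mm high; low-end lip 7 mm high at y=-0.103 to -0.095; rubber stop face y=0.090, its plate 32 mm high. At the nest on the +x side a plate 34 mm high takes the slide's thrust.
- nest (a point): Where the barrel's middle is when the barrel touches the rubber stop: in the gutter's frame (0, 0.070, 0.020). The axes are the gutter's. Held by the pawl alone the barrel may settle up to about 3 mm downhill of it.
- pawl_nose (a point): Top of the nose of the yellow one-way pawl, 10 mm wide, in the slot in mid-floor; raised it stands 8 mm above the floor, 18 mm downhill of the nest. Its sloped back faces downhill: a barrel pushed uphill presses it down (about 1 to 3 N), and a light spring lifts it again behind the barrel.
- pawl (a joint): Pawl, rad: 0 raised (it springs back there), about 0.34 flush with the floor.
- push_pad (a point): Middle of the back face of the seal slide's blue push pad; the face, 40 mm wide, reaches from 25 mm below to 21 mm above this point and looks along the gutter's -x, away from the gutter. A small fitting stands 7 mm above the pad's top edge just in front of it. Behind it there is only the 8 mm base plate and the bench.
- seal_slide (a joint): Seal slide, m: 0 drawn back, grows as it is pushed along the gutter's +x; about 1.5 N of friction, stays where it is left. At about 0.030 the black seal (33 mm) is pressed to the end of a barrel in the nest, with the 18 mm nose 12 mm deep in its bore; hard stop at 0.032.
- grease_pot: Bystander: red and grey grease pot, 39 mm across, 32 mm high, on the bench beyond the fixture. Origin under its middle.
- seal_block: Bystander: aluminium test block 44x50x18 mm, on the bench beyond the fixture. Origin under its middle.
- acrylic_ring: Bystander: clear ring 46 mm across, 12 mm high, on the bench on the robot's side of the gutter. Origin under its middle.
Mind the look-alikes: they are no part of the job. Leave any pink or purple look-alike of the barrel alone.

How it is judged:
On the way, in this order (a step that is already met when the one before it is completed fails the run):
1. the barrel lies in the nest, let go, with the pawl up behind it (y of barrel in the frame of nest above -0.005 m and z of barrel in the frame of nest below 0.004 m and value of joint pawl below 0.08 rad and contact force between the fingers and barrel below 0.05 N), for 0.3 s.
2. the seal slide is pushed home (value of joint seal_slide above 0.027 m), for 0.2 s.
At the end, for the whole second after the job is handed in: The barrel rests on the gutter floor in the nest (middle no more than 5 mm downhill of its place at the stop and within 4 mm in height), square to the gutter within 0.1 rad, with the pawl up behind it (below 0.08 rad) and the seal slide at 27 mm or more (y of barrel in the frame of nest above -0.005 m and z of barrel in the frame of nest between -0.004 and 0.004 m and angle between the x axis of barrel and the x axis of gutter, either way round below 0.1 rad and value of joint pawl below 0.08 rad and value of joint seal_slide above 0.027 m and linear speed of barrel below 0.02 m/s); the robot touches nothing.
It fails at once if the barrel is lifted more than 12 mm off the gutter floor (z of barrel in the frame of gutter above 0.032 m).
It fails at once if the barrel is gripped or pressed hard (over 40 N) (contact force between the fingers and barrel above 40 N).
It fails at once if the fixture or its slide is gripped or pressed hard (over 40 N) (contact force between the fingers and nest_fixture above 40 N).
It fails at once if the barrel leaves the gutter (z of barrel in the frame of gutter below 0.01 m or x of barrel in the frame of gutter above 0.02 m or x of barrel in the frame of gutter below -0.02 m).
It fails at once if a bystander is moved more than 15 mm (distance of any of grease_pot, seal_block, acrylic_ring from where it was at the start of the episode above 0.015 m).
It also fails if it takes over 48 s, if anything falls off the work surface, if the arm or the gripper's body presses on something with over 40 N, if the wrist force passes 120 N, or if a joint passes its speed limit or range.

## Working session

There is one attempt and no reset: what is moved stays moved. The work goes in short steps, Python scripts to look and compute and a shell command to move; the robot and the scene stay as the last step left them, time stands still between calls to the robot, and variables do not carry over. Pictures are saved under pics/ and viewed, at most 10 in all, crops included, and the job is handed in when it is done.

```bash
ls; mkdir -p pics; python3 - <<'E'
from cell import sensors,get_image
import cv2,pickle
for n in("top","side"):
    d=get_image(n); pickle.dump(d,open(n+'.pkl','wb')); cv2.imwrite(f'pics/{n}0.png',d['frame'][:,:,::-1])
    print(n,{k:v for k,v in d.items() if k!='frame'})
s=sensors.read_state();print(s['time'],s['tool_pos'],s['tool_rot'],s['opening'])
E
```

```text
pics
top {'fx': 378.6708362776472, 'fy': 378.6708362776472, 'cx': 317.3314473891201, 'cy': 203.54949718235008, 'k1': -0.004412513714027318, 'rvec': array([ 2.11086333, -2.11902258,  0.14862673]), 'tvec': array([-0.02047241,  0.6130828 ,  0.83335119])}
side {'fx': 493.38001460769397, 'fy': 493.38001460769397, 'cx': 323.236115131491, 'cy': 201.493406101342, 'k1': -0.07566065229008449, 'rvec': array([ 0.59070007, -2.46475948,  1.42397575]), 'tvec': array([0.51385813, 0.22597132, 0.79645479])}
0.1 [ 0.20645855 -0.58926012  0.24443464] [-9.95233751e-04  9.85856021e-01  1.67591515e-01  3.98879492e-06] 1.0042174210401265
```

View pics/top0.png

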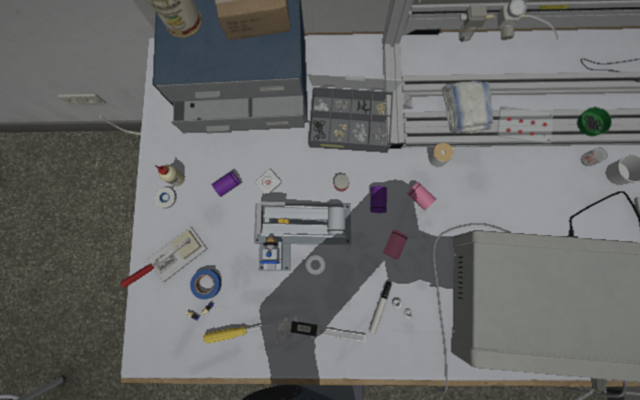

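View pics/side0.png

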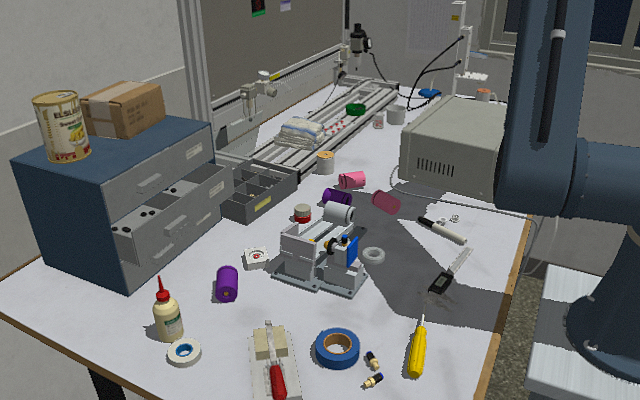

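The top view shows the barrel in the gutter at about (337,220), at its low right end. The pawl is yellow at (284,221) and the blue slide pad is near (270,255). The purple (227,182; 378,197) and pink (421,195; 396,245) cylinders are look-alikes lying on the bench, so the grey one in the gutter is the right one. Next I'll look at an enlarged crop of it.

```bash
cat >h.py <<'E'
import numpy as np,cv2
def ray(d,uv):
    K=np.array([[d['fx'],0,d['cx']],[0,d['fy'],d['cy']],[0,0,1]])
    p=cv2.undistortPoints(np.array(uv,float).reshape(-1,1,2),K,np.array([d['k1'],0,0,0]))[:,0]
    R=cv2.Rodrigues(np.array(d['rvec']))[0]; c=-R.T@np.array(d['tvec'])
    return c,np.c_[p,np.ones(len(p))]@R
def onz(d,uv,z):
    c,v=ray(d,uv); z=np.broadcast_to(z,len(v)); return c+v*((z-c[2])/v[:,2])[:,None]
def tri(d1,u1,d2,u2):
    c1,v1=ray(d1,[u1]);c2,v2=ray(d2,[u2]);A=np.c_[v1[0],-v2[0]]
    t=np.linalg.lstsq(A,c2-c1,rcond=None)[0];a=c1+t[0]*v1[0];b=c2+t[1]*v2[0]
    return (a+b)/2,np.linalg.norm(a-b)
E
python3 - <<'E'
import pickle,cv2,numpy as np
from h import *
t=pickle.load(open('top.pkl','rb'));s=pickle.load(open('side.pkl','rb'))
a=cv2.resize(t['frame'][190:285,245:360],None,fx=5,fy=5,interpolation=cv2.INTER_CUBIC)
b=cv2.resize(s['frame'][190:305,260:390],None,fx=4,fy=4,interpolation=cv2.INTER_CUBIC)
cv2.imwrite('pics/a.png',a[:,:,::-1]);cv2.imwrite('pics/b.png',b[:,:,::-1])
print(onz(t,[(337,220),(284,221),(270,255)],[.05,.04,.05]))
E
```

```text
[[ 0.57435771 -0.06850094  0.05      ]
 [ 0.57395677  0.05649469  0.04      ]
 [ 0.49390603  0.08651724  0.05      ]]
```

View pics/a.png

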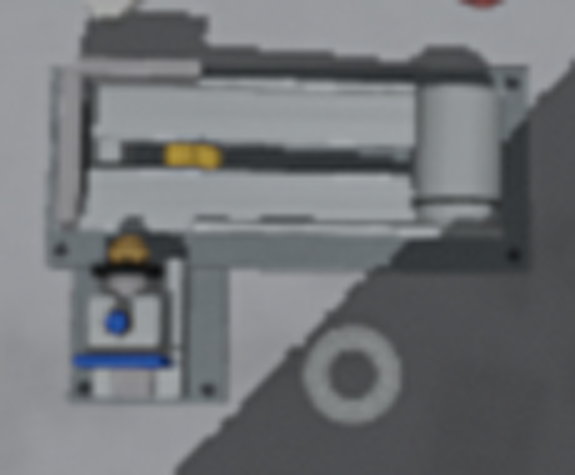

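View pics/b.png

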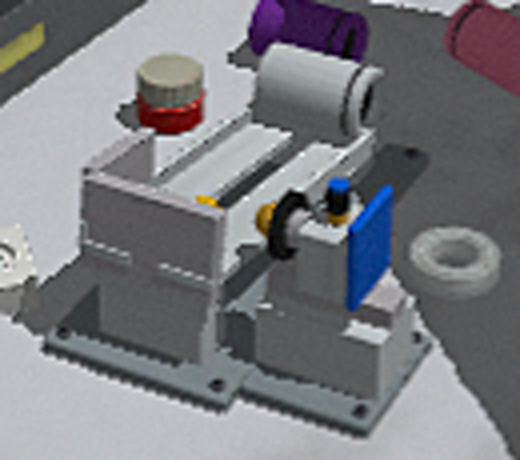

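The crops confirm it: the aluminium barrel lies at the low end (crop 455,150), its open bore facing the robot side, and the pawl is raised at (195,156). The stop is at the left and the blue pad's top edge runs (73..170,357). The ring is at (350,375).

```bash
python3 - <<'E'
import pickle,cv2,numpy as np
from h import *
t=pickle.load(open('top.pkl','rb'));s=pickle.load(open('side.pkl','rb'))
T=lambda x,y:(245+x/5-.4,190+y/5-.4); S=lambda x,y:(260+x/4-.4,190+y/4-.4)
c=onz(t,[T(52,68),T(528,66),T(528,270),T(47,268),T(68,402),T(227,402)],.008);print(c.round(4))
o=c[:4].mean(0);e=(c[3]+c[0])/2-(c[1]+c[2])/2;print('org',o,'len',np.linalg.norm(e),'yaw of uphill from +y deg',np.degrees(np.arctan2(-e[0],e[1])))
for n,a,b in[('pad +y top',T(73,357),S(350,210)),('pad -y top',T(170,357),S(392,187)),('fitting',T(117,322),S(339,184)),
 ('stop top robotside',T(68,225),S(222,212)),('stop top far',T(68,62),S(86,172)),('pawl',T(180,156),S(206,202)),('barrel open top',T(455,200),S(362,64))]:
    print(n,tri(t,a,s,b))
print(onz(t,[T(350,375)],.006), onz(t,[T(418,150),T(500,150)],.055))
E
```

```text
[[ 0.6229  0.1332  0.008 ]
 [ 0.6223 -0.1021  0.008 ]
 [ 0.5224 -0.1005  0.008 ]
 [ 0.5241  0.1329  0.008 ]
 [ 0.4599  0.1209  0.008 ]
 [ 0.4598  0.0443  0.008 ]]
org [0.57290123 0.0158682  0.008     ] len 0.23429636080374855 yaw of uphill from +y deg -0.28612876192337133
pad +y top (array([0.47891655, 0.10065929, 0.10642715]), np.float64(2.1914852217059448e-05))
pad -y top (array([0.47786828, 0.05989584, 0.09441519]), np.float64(0.0027166064558444888))
fitting (array([0.49336975, 0.08204956, 0.10451683]), np.float64(0.0011679836615189967))
stop top robotside (array([0.53765448, 0.10742917, 0.09104467]), np.float64(0.0008594145278422596))
stop top far (array([0.60953394, 0.10851748, 0.09184975]), np.float64(0.002371295155930848))
pawl (array([0.57163446, 0.0619619 , 0.0582986 ]), np.float64(0.0009945578650825283))
barrel open top (array([ 0.54828065, -0.06507248,  0.07465816]), np.float64(0.002273099402512152))
[[ 0.47255052 -0.01454983  0.006     ]] [[ 0.57474482 -0.04805798  0.055     ]
 [ 0.57453959 -0.08597628  0.055     ]]
```

```bash
python3 -m creep '[0,0,0,0.1,0,0,0, 0,0,0,0.1,0,0,0, 0,0,0,0.15,0,0,7, 0,0.03,0.03,0.16,0,0,14, 0,0.06,0.06,0.16,0,0,21, 0,0.09,0.09,0.16,0,0,28, 0,0.12,0.12,0.16,0,0,35, 0,0.15,0.15,0.16,0,0,42, 0,0.18,0.18,0.16,0,0,49, 0,0.21,0.21,0.16,0,0,56]' 20 && python3 -c "
from cell import sensors;import json;s=sensors.read_state();print(s['tool_pos'],s['tool_rot'],s['joints'],s['opening'])"
```

```text
time: 0.93
tool_pos: [0.4065, -0.3889, 0.405]
tool_rot: [-0.0, 0.79, 0.613, 0.0]
contact_force: [0.4, -0.2, -0.2]
opening: 0.004
grip_force: 0.0
[ 0.4065449  -0.38887045  0.40497945] [-3.98138977e-04  7.90051514e-01  6.13040328e-01  4.69479228e-05] [-9.61816242e-01  2.96652253e-01  1.36412681e+00  5.34551315e-05
  1.48161362e+00 -7.10831097e-01] 0.004143652204762751
```

```bash
python3 -m creep '[0,0.02,0.035,0,0,0,5, 0,0.04,0.07,0,0,0,10, 0,0.06,0.105,0,0,0,14.4, 0,0.08,0.14,-0.01,0,0,14.4, 0,0.1,0.17,-0.03,0,0,14.4, 0,0.12,0.2,-0.05,0,0,14.4, 0,0.14,0.23,-0.07,0,0,14.4, 0,0.156,0.255,-0.1,0,0,14.4, 0,0.156,0.255,-0.13,0,0,14.4, 0,0.156,0.255,-0.16,0,0,14.4]' && python3 -m creep '[0,0,0,-0.03,0,0,0, 0,0,0,-0.06,0,0,0, 0,0,0,-0.09,0,0,0,0,0,0,-0.09,0,0,0]'; python3 - <<'E'
from cell import sensors,get_image;import cv2,pickle
s=sensors.read_state();print(s['tool_pos'],s['tool_rot'],s['contact_force'])
d=get_image('side');e=get_image('top');pickle.dump((d,e),open('p2.pkl','wb'))
a=cv2.resize(d['frame'][130:310,230:480],(780,562));cv2.imwrite('pics/c.png',a[:,:,::-1])
E
```

```text
time: 1.77
tool_pos: [0.5622, -0.1335, 0.2438]
tool_rot: [-0.0, 0.708, 0.707, 0.0]
contact_force: [0.8, 0.0, -0.8]
opening: -0.002
grip_force: 0.0
time: 2.1
tool_pos: [0.5574, -0.1338, 0.1494]
tool_rot: [-0.006, 0.709, 0.705, -0.002]
contact_force: [0.0, 1.5, -0.2]
opening: -0.001
grip_force: 0.0
[ 0.55744259 -0.13384129  0.14935054] [-0.00628859  0.70894525  0.70523148 -0.00237521] [ 3.55085537e-04  1.54064705e+00 -2.31481396e-01]
```

View pics/c.png

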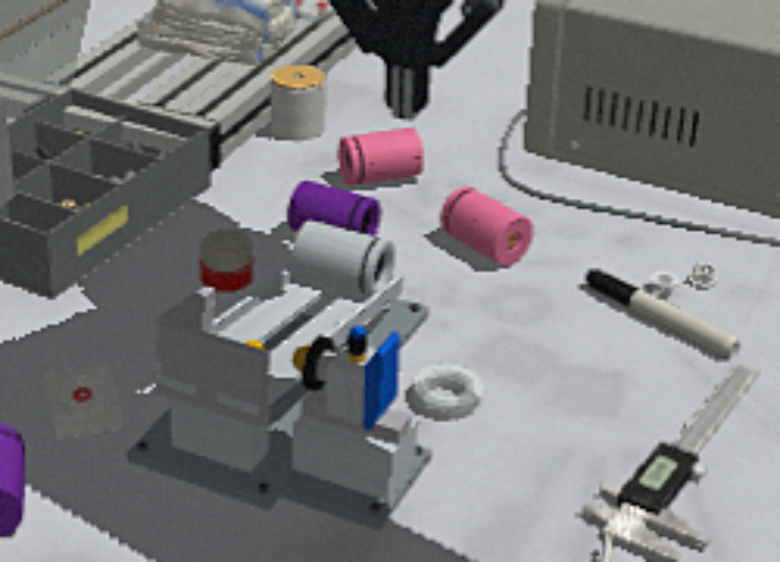

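The crop shows the shut fingers at about (405,105), in the air behind the barrel (345,258), with nothing touching. I'll go down behind it now.

```bash
python3 -m creep '[0,0.005,0,0,0,0,0, 0,0.01,0.004,0,0,0,0, 0,0.015,0.008,-0.03,0,0,0, 0,0.015,0.008,-0.05,0,0,0, 0,0.015,0.008,-0.05,0,0,0,0,0.015,0.008,-0.05,0,0,0]'; python3 -m creep '[0,0,0,0,0,0,0,0,0,0,0,0,0,0]'
```

```text
time: 2.7
tool_pos: [0.5774, -0.1276, 0.1061]
tool_rot: [0.0, 0.709, 0.705, 0.0]
contact_force: [-0.9, 0.2, 0.1]
opening: -0.0
grip_force: 0.0
time: 2.87
tool_pos: [0.5781, -0.1283, 0.1073]
tool_rot: [0.002, 0.709, 0.705, 0.001]
contact_force: [-0.6, -0.2, 0.8]
opening: 0.0
grip_force: 0.0
```

```bash
python3 -m creep '[0,-0.004,0,-0.02,0,0,0, 0,-0.004,0,-0.04,0,0,0, 0,-0.004,0,-0.047,0,0,0, 0,-0.004,0,-0.047,0,0,0, 0,-0.004,0.005,-0.047,0,0,0, 0,-0.004,0.010,-0.047,0,0,0, 0,-0.004,0.015,-0.047,0,0,0, 0,-0.004,0.02,-0.047,0,0,0,0,-0.004,0.02,-0.047,0,0,0]'; python3 - <<'E'
from cell import sensors,get_image;import cv2
s=sensors.read_state();print(s['tool_pos'],s['contact_force'])
d=get_image('side');e=get_image('top')
a=cv2.resize(d['frame'][180:270,290:400],(550,450));b=cv2.resize(e['frame'][190:280,245:365],(600,450))
cv2.imwrite('pics/d.png',cv2.resize(cv2.hconcat([a,b]),(800,313))[:,:,::-1])
E
```

```text
time: 3.62
tool_pos: [0.5728, -0.1064, 0.059]
tool_rot: [0.0, 0.708, 0.706, 0.0]
contact_force: [-0.7, 0.7, 0.6]
opening: 0.001
grip_force: 0.0
[ 0.57275273 -0.10640977  0.0589615 ] [-0.68543622  0.73335959  0.64190584]
```

View pics/d.png

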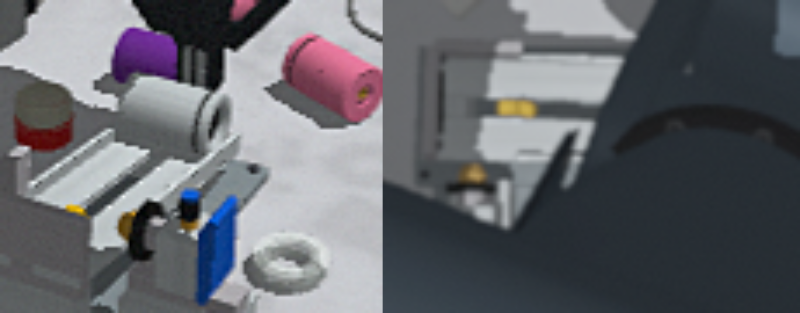

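The fingers stand right behind the barrel (crop 195,65), and the low lip is cleared. Next I'll push it up the slope.

```bash
python3 -m creep '[0,0,0.006,0.001,0,0,0, 0,0,0.011,0.002,0,0,0, 0,0,0.016,0.003,0,0,0, 0,0,0.021,0.004,0,0,0, 0,0,0.026,0.005,0,0,0, 0,0,0.031,0.005,0,0,0, 0,0,0.036,0.006,0,0,0, 0,0,0.041,0.007,0,0,0, 0,0,0.046,0.007,0,0,0, 0,0,0.05,0.008,0,0,0]' && python3 -m creep '[0,0,0.005,0.001,0,0,0, 0,0,0.01,0.0015,0,0,0, 0,0,0.015,0.0025,0,0,0, 0,0,0.02,0.003,0,0,0, 0,0,0.025,0.004,0,0,0, 0,0,0.03,0.005,0,0,0, 0,0,0.035,0.0055,0,0,0, 0,0,0.04,0.0065,0,0,0, 0,0,0.045,0.007,0,0,0, 0,0,0.05,0.008,0,0,0]'
```

```text
time: 4.55
tool_pos: [0.5725, -0.057, 0.0662]
tool_rot: [-0.0, 0.709, 0.705, -0.0]
contact_force: [-0.3, -0.8, 0.9]
opening: -0.0
grip_force: 0.3
time: 5.38
tool_pos: [0.5726, -0.0072, 0.0743]
tool_rot: [-0.0, 0.709, 0.705, -0.0]
contact_force: [-0.4, -1.5, 0.2]
opening: 0.0
grip_force: 0.3
```

```bash
python3 -m creep '[0,0,0.005,0.001,0,0,0, 0,0,0.01,0.002,0,0,0, 0,0,0.015,0.003,0,0,0, 0,0,0.02,0.0035,0,0,0, 0,0,0.025,0.0045,0,0,0, 0,0,0.03,0.005,0,0,0, 0,0,0.034,0.0055,0,0,0, 0,0,0.038,0.006,0,0,0, 0,0,0.042,0.0065,0,0,0, 0,0,0.046,0.007,0,0,0]'; python3 -m creep '[0,0,0.002,0,0,0,0,0,0,0.004,0.0005,0,0,0,0,0,0.006,0.001,0,0,0]';python3 - <<'E'
from cell import sensors,get_image;import cv2
d=get_image('side')
cv2.imwrite('pics/e.png',cv2.resize(d['frame'][190:280,260:380],(800,600))[:,:,::-1])
E
```

```text
time: 6.22
tool_pos: [0.5725, 0.0388, 0.0812]
tool_rot: [-0.0, 0.709, 0.705, -0.0]
contact_force: [0.3, -0.1, 0.2]
opening: 0.003
grip_force: 0.0
time: 6.47
tool_pos: [0.5725, 0.0446, 0.0822]
tool_rot: [-0.0, 0.709, 0.705, -0.0]
contact_force: [-0.1, 0.2, -0.7]
opening: -0.0
grip_force: 0.0
```

View pics/e.png

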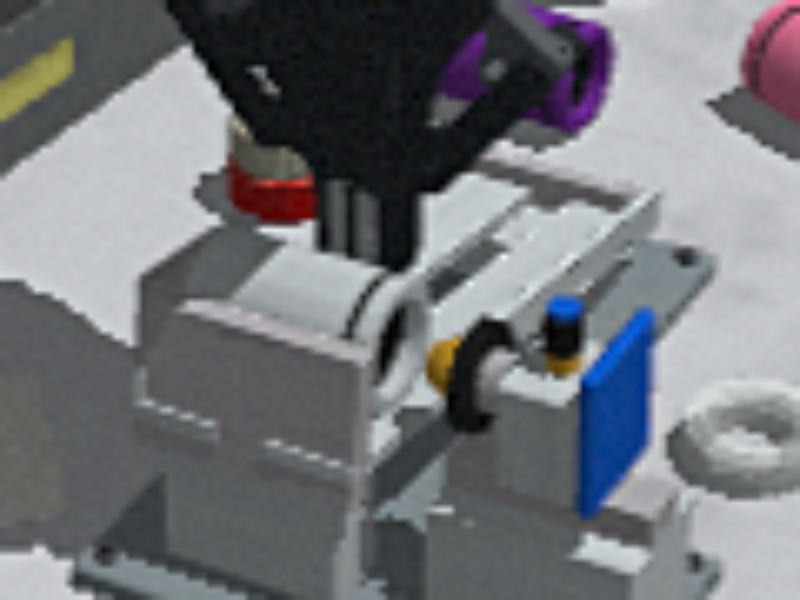

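The barrel (crop 320,300) is almost at the stop plate, with the fingers just behind it. I'll creep forward until I feel the stop.

```bash
for i in 1 2 3; do python3 -m creep '[0,0,0.0015,0,0,0,0,0,0,0.003,0.0005,0,0,0,0,0,0.003,0.0005,0,0,0]' | grep -E 'pos|force'; done
```

```text
tool_pos: [0.5727, 0.0474, 0.0828]
contact_force: [-0.5, 0.5, 0.3]
grip_force: 0.0
tool_pos: [0.5728, 0.0498, 0.0833]
contact_force: [-0.6, -3.4, 0.2]
grip_force: 1.3
tool_pos: [0.5728, 0.0501, 0.0837]
contact_force: [-0.7, -12.0, -1.9]
grip_force: 6.1
```

The force rose to 12 N and the position stalled at y=0.050, so the barrel is on the stop. I'll back off and look.

```bash
python3 -m creep '[0,0,-0.003,0,0,0,0,0,0,-0.006,0,0,0,0,0,0,-0.01,0,0,0,0,0,0,-0.02,0,0,0,0,0,0,-0.03,0.0,0,0,0, 0,0,-0.03,0.03,0,0,0,0,0,-0.03,0.06,0,0,0,0,0,-0.03,0.09,0,0,0,0,-0.03,-0.05,0.1,0,0,0,0,-0.06,-0.07,0.1,0,0,0]'; python3 -m creep '[0,-0.04,-0.02,0,0,0,0,0,-0.08,-0.04,0,0,0,0, 0,-0.12,-0.06,0,0,0,0,0,-0.12,-0.06,0,0,0,0]';python3 - <<'E'
from cell import sensors,get_image;import cv2
d=get_image('side');e=get_image('top')
a=cv2.resize(d['frame'][190:280,260:380],(533,400));b=cv2.resize(e['frame'][190:280,245:365],(533,400))
cv2.imwrite('pics/f.png',cv2.resize(cv2.hconcat([a,b]),(800,300))[:,:,::-1])
E
```

```text
time: 8.1
tool_pos: [0.5157, -0.018, 0.1871]
tool_rot: [0.004, 0.708, 0.706, 0.003]
contact_force: [0.3, -1.9, -1.0]
opening: 0.003
grip_force: 0.0
time: 8.43
tool_pos: [0.3861, -0.0768, 0.1835]
tool_rot: [-0.003, 0.71, 0.704, -0.002]
contact_force: [-0.3, 1.1, 0.1]
opening: -0.001
grip_force: 0.0
```

View pics/f.png

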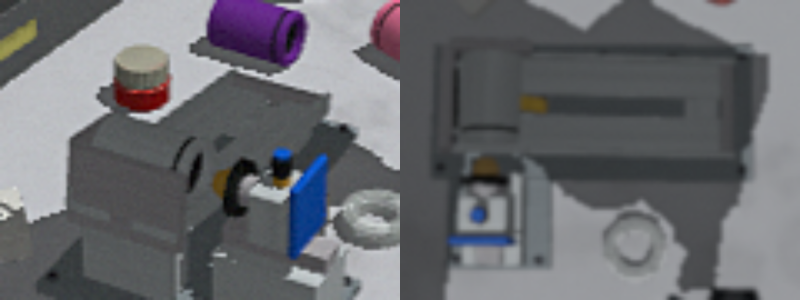

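The barrel stays put against the stop (top crop 490,90), with the yellow pawl behind it at (533,103), and the slide's pad is at (480,240). Next I'll go behind the pad.

```bash
python3 -m creep '[0,0.01,0.035,0,0,0,0,0,0.02,0.07,0,0,0,0,0,0.03,0.105,0,0,0,0,0,0.04,0.14,0,0,0,0,0,0.047,0.158,0,0,0,0,0,0.047,0.158,-0.03,0,0,0,0,0.047,0.158,-0.05,0,0,0,0,0.047,0.158,-0.05,0,0,0,0,0.047,0.158,-0.05,0,0,0]';python3 -m creep '[0,0,0,0,0,0,0,0,0,0,0,0,0,0]'
```

```text
time: 9.28
tool_pos: [0.4404, 0.0819, 0.1332]
tool_rot: [-0.001, 0.709, 0.706, -0.0]
contact_force: [-0.2, -1.3, 0.1]
opening: -0.001
grip_force: 0.0
time: 9.45
tool_pos: [0.441, 0.0811, 0.1348]
tool_rot: [0.001, 0.709, 0.705, 0.001]
contact_force: [0.2, -0.6, 0.1]
opening: -0.0
grip_force: 0.0
```

```bash
python3 -m creep '[0,-0.003,0,-0.015,0,0,0,0,-0.003,0,-0.03,0,0,0,0,-0.003,0,-0.037,0,0,0,0,-0.003,0,-0.037,0,0,0,0,0.003,0,-0.037,0,0,0,0,0.009,0,-0.037,0,0,0,0,0.015,0,-0.037,0,0,0,0,0.015,0,-0.037,0,0,0]';python3 -m creep '[0,0.003,0,0,0,0,0,0,0.006,0,0,0,0,0,0,0.009,0,0,0,0,0,0,0.012,0,0,0,0,0,0,0.012,0,0,0,0,0]';python3 - <<'E'
from cell import get_image;import cv2
d=get_image('side')
cv2.imwrite('pics/g.png',cv2.resize(d['frame'][180:285,260:400],(800,600))[:,:,::-1])
E
```

```text
time: 10.12
tool_pos: [0.4578, 0.081, 0.0977]
tool_rot: [0.002, 0.709, 0.705, 0.002]
contact_force: [0.4, -0.8, -0.1]
opening: -0.001
grip_force: 0.0
time: 10.53
tool_pos: [0.4669, 0.0813, 0.0968]
tool_rot: [-0.0, 0.709, 0.705, -0.0]
contact_force: [-0.8, 0.7, 0.5]
opening: -0.002
grip_force: 0.2
```

View pics/g.png

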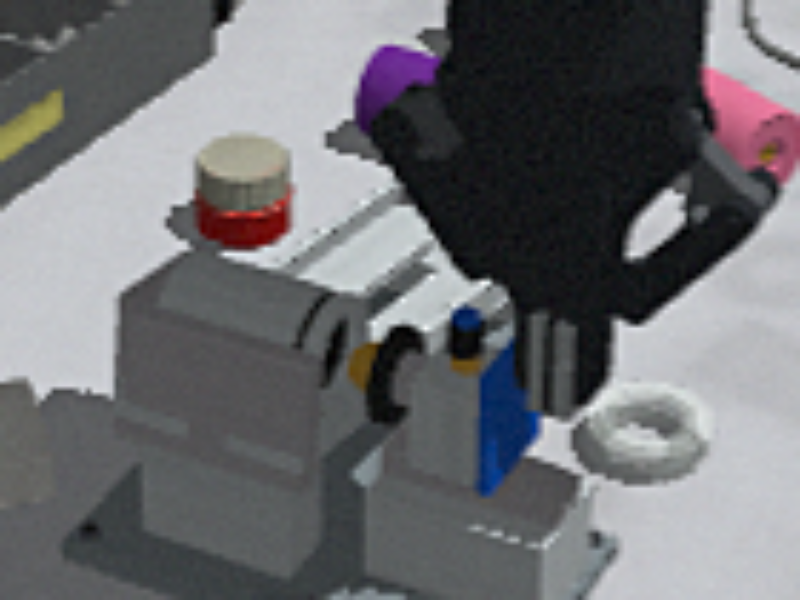

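The fingertip is at the pad's back (crop 545,380) and the fitting top (465,312) sits just under the linkage. I'll go 4 mm higher and push.

```bash
python3 -m creep '[0,-0.003,0,0.004,0,0,0,0,0,0,0.004,0,0,0,0,0.003,0,0.004,0,0,0,0,0.006,0,0.004,0,0,0,0,0.009,0,0.004,0,0,0,0,0.012,0,0.004,0,0,0,0,0.015,0,0.004,0,0,0,0,0.018,0,0.004,0,0,0]';python3 -m creep '[0,0.001,0,0,0,0,0,0,0.002,0,0,0,0,0,0,0.004,0,0,0,0,0,0,0.004,0,0,0,0,0]'
```

```text
time: 11.25
tool_pos: [0.4849, 0.0812, 0.1007]
tool_rot: [-0.0, 0.709, 0.705, -0.0]
contact_force: [-2.2, -1.3, 0.7]
opening: -0.001
grip_force: 1.3
time: 11.58
tool_pos: [0.4856, 0.0813, 0.1006]
tool_rot: [-0.002, 0.709, 0.705, -0.003]
contact_force: [-7.1, -1.2, 5.9]
opening: 0.002
grip_force: 3.6
```

```bash
python3 - <<'E'
from cell import get_image;import cv2
d=get_image('side')
cv2.imwrite('pics/h.png',cv2.resize(d['frame'][210:280,290:370],(800,600),interpolation=cv2.INTER_CUBIC)[:,:,::-1])
E
```

```text
(no output)
```

View pics/h.png

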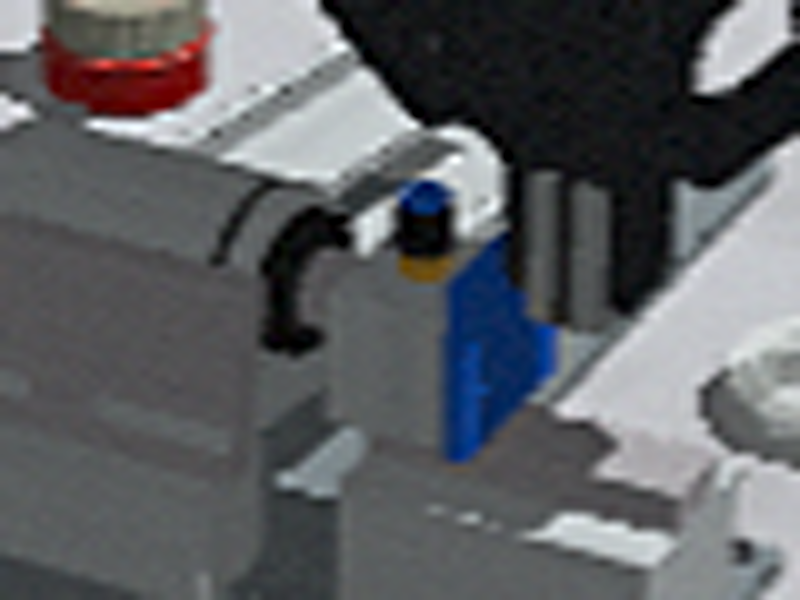

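The seal (crop 300,280) is close to the barrel's end and the fitting (427,210) is clear of the linkage. I'll work out the slide's travel from the pad corner (452,285).

```bash
python3 - <<'E'
import pickle
from h import *
s=pickle.load(open('side.pkl','rb'))
# pad near corners top & bottom, before (crop b) and now (crop h), and the fitting top
B=[(260+x/4-.4,190+y/4-.4) for x,y in[(350,210),(348,309),(339,181)]]
A=[(290+x/10-.5,210+y/8.57-.5) for x,y in[(449,285),(457,460),(427,185)]]
c,v=ray(s,B);c,w=ray(s,A)
y=np.array([.1006,.1006,.082])
P=c+v*((y-c[1])/v[:,1])[:,None];Q=c+w*((y-c[1])/w[:,1])[:,None];print(P,Q,Q-P)
E
python3 -m creep '[0,0.001,0,0,0,0,0,0,0.002,0,0,0,0,0,0,0.002,0,0,0,0,0]'
```

```text
[[0.47893061 0.1006     0.10638435]
 [0.47848813 0.1006     0.05284455]
 [0.49279361 0.082      0.10616069]] [[0.5032653  0.1006     0.09737588]
 [0.5011225  0.1006     0.05330129]
 [0.51677282 0.082      0.1069885 ]] [[ 0.02433469  0.         -0.00900847]
 [ 0.02263436  0.          0.00045675]
 [ 0.02397921  0.          0.00082781]]
time: 11.88
tool_pos: [0.4857, 0.0813, 0.1005]
tool_rot: [-0.004, 0.709, 0.705, -0.004]
contact_force: [-9.1, -1.9, 7.0]
opening: 0.001
grip_force: 5.0
```

Ten pictures are used, so from here I only measure numerically. The upward 7 N suggests that the linkage rides on the fitting. I'll back off, turn the tool 90° so that its linkage spreads along the pad, and measure the slide and barrel.

```bash
python3 -m creep '[0,-0.01,0,0,0,0,0,0,-0.03,0,0,0,0,0,0,-0.05,0,0.01,0,0,0,0,-0.07,-0.02,0.04,0,0,0,0,-0.085,-0.05,0.05,0,0,0,0,-0.09,-0.08,0.06,0,0,0,0,-0.09,-0.11,0.06,0,0,0,0,-0.09,-0.14,0.06,0,0,0,0,-0.09,-0.16,0.06,0,0,0,0,-0.09,-0.16,0.06,0,0,0]';python3 - <<'E'
from cell import get_image,sensors;import pickle
from h import *
print(sensors.read_state()['joints'].round(2) if hasattr(sensors.read_state()['joints'],'round') else sensors.read_state()['joints'])
D={n:get_image(n) for n in('top','side')};pickle.dump(D,open('p3.pkl','wb'))
def cen(d,roi,lo,hi):
    x0,y0,x1,y1=roi;f=cv2.cvtColor(d['frame'][y0:y1,x0:x1],cv2.COLOR_RGB2HSV);m=cv2.inRange(f,lo,hi)
    n,l,st,c=cv2.connectedComponentsWithStats(m)
    return [(st[i].tolist()[:4],st[i][4],(c[i]+[x0,y0]).round(2).tolist()) for i in range(1,n) if st[i][4]>3]
for n,roi in(('top',(250,225,295,275)),('side',(310,215,375,280))):
    for lab,d in(('before',pickle.load(open(n+'.pkl','rb'))),('now',D[n])):
        print(n,lab,'blue',cen(d,roi,(105,150,40),(130,255,255)))
for n,roi in(('top',(255,200,310,245)),('side',(290,215,335,250))):
    for lab,d in(('before',pickle.load(open(n+'.pkl','rb'))),('now',D[n])): print(n,lab,'yel',cen(d,roi,(15,90,50),(32,255,255)))
E
```

```text
time: 12.72
tool_pos: [0.4035, -0.083, 0.1614]
tool_rot: [0.004, 0.711, 0.704, 0.001]
contact_force: [-0.5, -0.1, 0.5]
opening: 0.002
grip_force: 0.0
[-0.48  0.4   2.04 -0.    0.7  -0.47]
top before blue [([17, 28, 3, 3], np.int32(9), [268.0, 254.0]), ([10, 36, 19, 2], np.int32(36), [269.0, 261.53])]
top now blue [([17, 17, 4, 3], np.int32(10), [268.2, 243.0]), ([11, 25, 18, 3], np.int32(37), [268.89, 250.59])]
side before blue [([32, 20, 5, 4], np.int32(16), [344.0, 236.12]), ([37, 21, 11, 32], np.int32(237), [351.89, 251.06])]
side now blue [([20, 16, 5, 4], np.int32(18), [332.0, 232.5]), ([24, 18, 12, 31], np.int32(246), [339.96, 247.64])]
top before yel [([23, 19, 11, 5], np.int32(46), [283.09, 220.7]), ([12, 37, 8, 6], np.int32(39), [270.33, 239.72])]
top now yel [([26, 19, 8, 5], np.int32(35), [284.63, 220.83])]
side before yel [([19, 24, 6, 3], np.int32(12), [311.5, 239.83]), ([34, 26, 5, 8], np.int32(26), [325.73, 244.0])]
side now yel [([40, 25, 5, 3], np.int32(13), [332.0, 240.85])]
```

```bash
python3 - <<'E'
import pickle
from h import *
t=pickle.load(open('top.pkl','rb'));s=pickle.load(open('side.pkl','rb'))
a,e=tri(t,(268,254),s,(344,236.1));b,f=tri(t,(268.2,243),s,(332,232.5));print(a,e,b,f,b-a)
print(np.diff(onz(t,[(269,261.53),(268.89,250.59)],.098),axis=0))
# barrel now: edges in the top view, rows through its middle
d=pickle.load(open('p3.pkl','rb'))['top']['frame']
g=cv2.cvtColor(d,cv2.COLOR_RGB2GRAY)
for v in(212,217,230): print(v,g[v,254:285].tolist())
for u in(264,268,272): print(u,g[200:250,u].tolist())
E
```

```text
[0.4936429  0.08230814 0.10347891] 0.0006781556559299327 [0.51736351 0.08229455 0.10401762] 0.0006624043059229054 [ 2.37206014e-02 -1.35921378e-05  5.38710047e-04]
[[0.02361648 0.00074103 0.        ]]
212 [78, 64, 62, 73, 74, 73, 66, 41, 46, 75, 77, 76, 77, 78, 78, 79, 79, 83, 83, 82, 81, 80, 78, 77, 76, 75, 74, 77, 80, 82, 81]
217 [79, 64, 62, 71, 74, 73, 63, 33, 43, 74, 77, 77, 77, 78, 79, 79, 80, 82, 83, 80, 80, 80, 77, 77, 77, 74, 74, 77, 81, 81, 81]
230 [71, 62, 67, 73, 72, 69, 60, 58, 73, 77, 77, 77, 78, 80, 80, 80, 82, 82, 82, 80, 80, 80, 79, 79, 75, 71, 81, 101, 100, 83, 79]
264 [82, 73, 71, 71, 67, 69, 71, 73, 75, 77, 77, 77, 77, 77, 77, 78, 77, 77, 76, 79, 78, 78, 78, 78, 78, 79, 76, 60, 50, 72, 77, 61, 36, 29, 51, 73, 62, 59, 71, 83, 92, 110, 113, 114, 115, 117, 129, 145, 107, 65]
268 [82, 75, 70, 72, 75, 77, 78, 79, 77, 78, 78, 79, 78, 79, 79, 79, 78, 79, 78, 78, 78, 78, 79, 78, 78, 80, 75, 50, 52, 76, 80, 64, 32, 35, 84, 122, 128, 119, 94, 92, 84, 75, 75, 79, 73, 82, 134, 151, 108, 61]
272 [81, 74, 69, 71, 76, 82, 84, 84, 83, 83, 82, 83, 83, 83, 83, 83, 82, 83, 83, 82, 82, 81, 82, 81, 81, 82, 80, 55, 55, 81, 82, 55, 22, 35, 86, 125, 131, 127, 129, 149, 154, 154, 153, 153, 152, 155, 162, 156, 109, 70]
```

The slide stands at 23.7 mm with its nose in the bore, so it isn't home yet. I'll turn the tool 90° and push again at mid-pad.

```bash
python3 -m creep '[0,0,0,0,0,0,7,0,0,0,0,0,0,14,0,0,0.02,0,0,0,21,0,0.01,0.05,0,0,0,28,0,0.02,0.08,0,0,0,35,0,0.03,0.11,0,0,0,42,0,0.04,0.14,0,0,0,49,0,0.046,0.164,0,0,0,56,0,0.046,0.164,0,0,0,63,0,0.046,0.164,0,0,0,70]'; python3 -m creep '[0,0,0,0,0,0,7,0,0,0,0,0,0,14,0,0,0,0,0,0,20,0,0,0,0,0,0,20,0,0,0,0,0,0,20]'
```

```text
time: 13.65
tool_pos: [0.4463, 0.0885, 0.1607]
tool_rot: [0.0, 0.171, 0.985, 0.0]
contact_force: [0.8, -0.1, -0.0]
opening: 0.001
grip_force: 0.0
time: 14.07
tool_pos: [0.4462, 0.0864, 0.1607]
tool_rot: [-0.0, 0.003, 1.0, 0.0]
contact_force: [0.0, -0.5, -0.0]
opening: -0.001
grip_force: 0.0
```

```bash
python3 -m creep '[0,0,-0.004,-0.03,0,0,0,0,0,-0.004,-0.06,0,0,0,0,0,-0.004,-0.068,0,0,0,0,0.01,-0.004,-0.068,0,0,0,0,0.02,-0.004,-0.068,0,0,0,0,0.03,-0.004,-0.068,0,0,0,0,0.038,-0.004,-0.068,0,0,0,0,0.038,-0.004,-0.068,0,0,0]'; for i in 1 2 3; do python3 -m creep '[0,0.0015,0,0,0,0,0,0,0.003,0,0,0,0,0,0,0.003,0,0,0,0,0]'|grep -E 'pos|cont'; done
```

```text
time: 14.73
tool_pos: [0.4872, 0.0812, 0.094]
tool_rot: [0.002, 0.003, 1.0, -0.0]
contact_force: [-0.2, -0.4, 1.1]
opening: 0.002
grip_force: 0.0
tool_pos: [0.4878, 0.0813, 0.0932]
contact_force: [0.4, 0.6, -0.3]
tool_pos: [0.4879, 0.0813, 0.0926]
contact_force: [-6.0, -0.8, 4.6]
tool_pos: [0.488, 0.0814, 0.0924]
contact_force: [-9.6, -0.4, 7.8]
```

```bash
python3 -m creep '[0,-0.004,0,0,0,0,0,0,-0.004,0,0.003,0,0,0]' | grep -E 'pos|cont|time'; python3 - <<'E'
import pickle
from h import *
from scipy.optimize import brentq
D=pickle.load(open('p3.pkl','rb'));t=D['top'];t0=pickle.load(open('top.pkl','rb'))
f=t['frame'];f0=t0['frame']
print('pawl row now',f[221,268:290].tolist());print('before',f0[221,268:290].tolist())
c,_=ray(t,[(0,0)]);print('cam',c)
print('pawl nose/tail y before at z=.058', onz(t0,[(272.5,221),(283.5,221)],.058))
# limb tangency: distance in y-z plane from axis to ray = .02
yc,zc=c[1],c[2]
z0=.044
def ax(g): a=np.radians(9);return .016+g*np.cos(a)-.02*np.sin(a), z0+g*np.sin(a)+.02*np.cos(a)
def dist(g,u):
    v=ray(t,[(u,219)])[1][0];n=np.array([v[2],-v[1]])/np.hypot(v[1],v[2]);p=np.array(ax(g))-[yc,zc];return n@p
for u in(262,262.5,275.5,276,279.5,280.5): 
    for sg in(1,-1):
        try: print(u,sg,'gutter y',round(brentq(lambda g:dist(g,u)-sg*.02,-.1,.12),4))
        except ValueError: pass
E
```

```text
time: 15.65
tool_pos: [0.4879, 0.0814, 0.0953]
contact_force: [-3.1, -0.2, -1.9]
pawl row now [[76, 79, 80], [77, 80, 81], [79, 82, 84], [80, 83, 85], [79, 82, 84], [79, 81, 83], [78, 81, 82], [78, 81, 83], [76, 79, 80], [74, 77, 78], [74, 77, 79], [73, 76, 78], [75, 73, 68], [87, 74, 43], [93, 76, 29], [91, 74, 28], [91, 74, 27], [95, 79, 30], [95, 78, 29], [94, 78, 30], [83, 70, 37], [63, 60, 50]]
before [[134, 138, 141], [87, 90, 92], [61, 63, 64], [57, 60, 62], [51, 54, 57], [51, 55, 57], [50, 54, 56], [49, 53, 56], [49, 53, 56], [72, 67, 54], [125, 106, 50], [165, 139, 58], [168, 142, 60], [163, 137, 59], [157, 132, 56], [143, 119, 49], [147, 123, 51], [163, 138, 59], [167, 141, 60], [158, 133, 55], [124, 103, 46], [78, 71, 51]]
cam [ 0.45948802 -0.05238013  0.92568403]
pawl nose/tail y before at z=.058 [[0.57177019 0.08104563 0.058     ]
 [0.57163647 0.05544443 0.058     ]]
262 1 gutter y 0.0703
262 -1 gutter y 0.1103
262.5 1 gutter y 0.0691
262.5 -1 gutter y 0.1091
275.5 1 gutter y 0.0398
275.5 -1 gutter y 0.0798
276 1 gutter y 0.0387
276 -1 gutter y 0.0787
279.5 1 gutter y 0.0307
279.5 -1 gutter y 0.0707
280.5 1 gutter y 0.0284
280.5 -1 gutter y 0.0685
```

```bash
python3 - <<'E'
import pickle
from h import *
D=pickle.load(open('p3.pkl','rb'));t=D['top'];t0=pickle.load(open('top.pkl','rb'))
g0=cv2.cvtColor(t0['frame'],cv2.COLOR_RGB2GRAY);g=cv2.cvtColor(t['frame'],cv2.COLOR_RGB2GRAY)
print('thrust plate/stop cols before',g0[196:212,262].tolist(),g0[196:212,272].tolist());print('now',g[196:212,262].tolist(),g[196:212,272].tolist(), g[196:212,277].tolist())
print('barrel start col336',g0[200:240,336].tolist())
print('seal before col268',g0[225:260,268].tolist(), 'col262',g0[235:250,264].tolist())
print('rim now',onz(t,[(270,231.3)],.095),'far',onz(t,[(270,204)],.095),'groove',onz(t,[(270,227.5)],.095))
print('start rim',onz(t0,[(336,233.6)],.072),'far',onz(t0,[(336,206.6)],.072))
print('seal face now',onz(t,[(268,231.3)],.0915))
E
```

```text
thrust plate/stop cols before [95, 82, 75, 75, 82, 106, 131, 136, 119, 87, 70, 67, 71, 72, 59, 48] [79, 79, 81, 81, 75, 89, 127, 140, 140, 106, 101, 130, 149, 151, 151, 152]
now [82, 83, 83, 82, 82, 73, 71, 72, 65, 54, 46, 49, 65, 75, 60, 48] [83, 83, 83, 83, 81, 74, 69, 71, 76, 82, 84, 84, 83, 83, 82, 83] [83, 82, 83, 83, 83, 77, 72, 71, 74, 77, 78, 78, 78, 78, 78, 77]
barrel start col336 [76, 79, 79, 72, 58, 50, 81, 135, 151, 151, 150, 150, 149, 149, 149, 149, 149, 150, 149, 150, 150, 150, 150, 150, 151, 150, 151, 153, 146, 102, 99, 145, 150, 120, 84, 77, 80, 68, 57, 55]
seal before col268 [155, 153, 151, 153, 154, 153, 155, 156, 155, 145, 128, 102, 74, 80, 96, 114, 101, 55, 21, 49, 101, 125, 124, 99, 87, 92, 80, 59, 71, 78, 74, 81, 127, 146, 104] col262 [146, 121, 110, 111, 111, 112, 106, 78, 37, 29, 64, 92, 98, 108, 134]
rim now [[0.54408303 0.08045686 0.095     ]] far [[0.60533432 0.08173174 0.095     ]] groove [[0.55251677 0.08063211 0.095     ]]
start rim [[ 0.54058099 -0.0655392   0.072     ]] far [[ 0.60231178 -0.06611947  0.072     ]]
seal face now [[0.54445842 0.08547796 0.0915    ]]
```

The seal face (x=0.5445) meets the barrel's rim (0.544). The slide simply didn't start from 0, and the hard stall is the seal closing on the barrel. I'll press once more, a little firmer, then back off.

```bash
python3 -m creep '[0,0.003,0,0,0,0,0,0,0.005,0,0.0,0,0,0,0,0.007,0,0,0,0,0,0,0.007,0,0,0,0,0]' | grep -E 'pos|cont|time'; python3 -m creep '[0,0.002,0,0,0,0,0,0,0.002,0,0,0,0,0,0,0.002,0,0,0,0,0]' | grep -E 'pos|cont|time'
```

```text
time: 15.98
tool_pos: [0.4881, 0.0815, 0.0955]
contact_force: [-16.0, -1.8, 13.4]
time: 16.23
tool_pos: [0.4882, 0.0816, 0.0954]
contact_force: [-18.0, -3.6, 14.8]
```

```bash
python3 -m creep '[0,-0.01,0,0,0,0,0,0,-0.02,0,0,0,0,0,0,-0.04,0,0,0,0,0,0,-0.06,0,0.02,0,0,0,0,-0.08,-0.03,0.05,0,0,0,0,-0.085,-0.06,0.06,0,0,0,0,-0.09,-0.1,0.06,0,0,0,0,-0.09,-0.13,0.06,0,0,0,0,-0.09,-0.16,0.06,0,0,0,0,-0.09,-0.16,0.06,0,0,0]';python3 - <<'E'
from cell import get_image;import pickle
from h import *
t=get_image('top');s=get_image('side');g=cv2.cvtColor(t['frame'],cv2.COLOR_RGB2GRAY);h=cv2.cvtColor(t['frame'],cv2.COLOR_RGB2HSV)
def cen(d,roi,lo,hi):
    x0,y0,x1,y1=roi;f=cv2.cvtColor(d['frame'][y0:y1,x0:x1],cv2.COLOR_RGB2HSV);n,l,st,c=cv2.connectedComponentsWithStats(cv2.inRange(f,lo,hi))
    return [((st[i][:4]+[x0,y0,0,0]).tolist(),(c[i]+[x0,y0]).round(2).tolist()) for i in range(1,n) if st[i][4]>3]
print(cen(t,(250,225,295,275),(105,150,40),(130,255,255)),cen(s,(310,215,375,280),(105,150,40),(130,255,255)))
print('pawl',cen(t,(255,200,310,245),(15,90,50),(32,255,255)));print(g[217,256:292].tolist());print(g[224:238,268].tolist(),g[224:238,272].tolist())
E
```

```text
time: 17.07
tool_pos: [0.4123, -0.0846, 0.1567]
tool_rot: [0.004, 0.005, 1.0, -0.003]
contact_force: [0.4, 0.1, -0.5]
opening: -0.003
grip_force: 0.0
[([267, 242, 4, 3], [268.2, 243.0]), ([260, 250, 19, 3], [268.84, 250.54])] [([330, 231, 5, 4], [332.0, 232.5]), ([334, 233, 12, 31], [339.99, 247.62])]
pawl [([281, 219, 8, 5], [284.63, 220.83])]
[62, 72, 74, 74, 64, 36, 45, 74, 78, 76, 77, 79, 79, 79, 81, 83, 82, 82, 80, 79, 79, 77, 76, 75, 74, 77, 82, 83, 81, 82, 82, 82, 82, 82, 83, 82]
[80, 81, 74, 56, 92, 143, 146, 101, 42, 35, 84, 124, 129, 119] [83, 84, 78, 52, 61, 116, 148, 107, 44, 34, 85, 126, 131, 128]
```

```bash
python3 -c "
from cell import workorder;print(workorder.sign_off())"
```

```text
the job is handed in; nothing more can be done
None
```

I handed the job in at about 17 s: the barrel measures in the nest at the stop, with the yellow pawl visible behind it, and the seal is pressed against its open end. The slide moved only 23.7 mm by camera before it stalled firmly at 18 N, so that it is past the 27 mm mark rests on my inference that it started partly in; sign-off returned no verdict.

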